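# Spin-check a tube carousel and brake it at its gate

### The job

Check that the tube carousel runs free, then park it: push its handle bar with the fingertips to flick the disc spinning counter-clockwise (seen from above, as its arrow shows), not faster than about one turn a second, and let it coast untouched for at least two full turns. While it is still turning, press a fingertip gently on the flat rim outside the vials and brake it, in one stop, with its index tab between the two blades of the lamp's gate; do not let it stop elsewhere or move it afterwards, and take the hand away. Grip and lift nothing, and leave the glass vials and the things round about alone.

Things in the scene. Friction and masses are not known exactly. Their poses are not given: they have to be found in the camera images.
- housing: fixed grey round housing of the carousel, 248 mm across, 54 mm high; origin at the centre of its underside on the bench, its x axis points to the lamp and gate. On its +x side stands the dark lamp module (60 x 52 mm, from 155 to 215 mm off the axis, fins behind to 234 mm, top 133 mm above the bench). Placed and turned differently each time
- axis_top (a point): point on the carousel's upright axis at the height of the disc's top face (80 mm above the bench)
- gate (a point): where the mark has to stop: midway between the two upright steel blades of the gate (4 mm thick, 32 mm clear between them, tops 104 mm above the bench, they begin 140 mm off the axis), taken at 125 mm off the axis and the height of the disc's top
- mark (a point): the mark on the disc: the dark radial index line on the rim that ends in a small dark index tab, 8 mm wide, jutting 9 mm out of the rim; the point lies on the line, 125 mm off the axis, at the disc's top face
- carousel (a joint): turn of the carousel on its ball bearing (rad), growing counter-clockwise seen from above, without stops; 0 and every whole multiple of 2 pi = mark exactly at the gate; counts on over several turns. Starts at rest between 0.7 and 4.7. The bearing is good: it loses only about 0.08 to 0.15 rad/s of speed each second, so that a finger drawn off abruptly can leave it rolling a few millimetres; inertia about 0.009 kg m2, varying by a quarter
- disc: aluminium disc of the carousel, 260 mm across, 20 mm thick, flat top 80 mm above the bench; its x axis points to the mark. Free flat rim from 97 to 130 mm off the axis. It turns with the joint
- vials: nine black-capped glass vials seated in the disc's stations, 17 mm across, centres 88 mm off the axis, standing 32 mm above the disc (112 mm above the bench); they turn with it and must not be touched
- handle: lift-out handle of the carousel: a round steel bar 12 mm thick and 104 mm long, centred on the axis and in line with the mark, its centre line 120 mm above the bench (40 mm above the disc), on two 10 mm posts 30 mm either side of the axis; a steel hub 48 mm across and 10 mm high lies under it. It turns with the disc
- bar_end (a point): middle of the handle bar's end face nearest the mark, 52 mm off the axis, 120 mm above the bench (the other end lies opposite)
- lift (a joint): how far the disc is lifted off its spindle (m); 0 = seated, weight alone keeps it down (about 1.3 kg); it must stay seated
- vial_a: loose black-capped glass vial, 17 mm across, 54 mm high, standing near the housing; origin under its centre
- vial_b: another loose vial like vial_a
- stopper: loose black rubber stopper, 30 mm across, 26 mm high, near the housing
- microspatula: thin steel laboratory spatula, 176 mm long, lying on the bench near the housing
- beaker: glass beaker, 68 mm across, 90 mm high, off to the right
- flask: conical glass flask, 82 mm across, 118 mm high, off to the left
- block: aluminium block 75 x 75 x 60 mm with a bore in its top, off to the left
- wash_bottle: white bottle, 64 mm across, 160 mm high, off to the right

How it is judged:
By the outcome, as a careful person would: the job done as asked, in the order asked, and still so for the second after the job is handed in, with the robot touching nothing.
It also fails if it takes over 64 s, if anything falls off the work surface, if the arm or the gripper's body presses on something with over 40 N, if the wrist force passes 120 N, or if a joint passes its speed limit or range.

### The arm

A 6-joint arm with a two-finger parallel gripper is mounted at the origin on the work surface. World frame = base frame: x ahead of the robot, y to its left, z up, the work surface at z = 0. Lengths are in m, angles in rad, forces in N, time in s.
With the tool pointing down it reaches from about 0.25 to 0.85 m from the base axis. Payload 12.5 kg.
Tool frame: the origin (TCP) lies at the very end of the fingers, on their centre line; the grasp point (between the pads) lies 19 mm behind it; x points along the fingers, y is the direction in which the jaws open and shut, and the axes are right-handed (so a half turn about x gives the same grasp; the last joint's range is limited). The gripper opens to 93 mm and grips with 3 to 60 N. Pads are 15 mm wide; open, the fingers measure 128 mm over their backs; the gripper's body (75 mm by 188 mm) begins 65 mm behind the grasp point.
Start: joints at [-1.293, 0.351, 1.652, -0, 1.139, -0.085], TCP at [0.195, -0.514, 0.219] pointing down, gripper open.
Joint ranges: [-2.75, 2.75], [-0.79, 2.1], [0.01, 2.65], [-1.57, 4.71], [0.07, 3.14], [-2.87, 2.87]. Speed limits (rad/s): [2.22, 2.22, 2.79, 3.14, 3.14, 3.14].

### API

Orientations are given as a unit quaternion [w, x, y, z].
In Python, from rig import manip gives the robot as it stands.
- The arm moves only by the tool step_arm, never from a script. Its argument "series" is one flat list of numbers, 7 for each row, row after row: the finger opening in mm, from 0 to 93, then the shift along the tool's x, y, z in mm, then the turn, a rotation vector about the tool's x, y, z in rad. A call has 1 to 5 rows; each row is the pose to reach, as a shift and turn from the pose commanded when the call began, along the tool's axes at that moment; what a row does not reach only later rows make up. A row lasts 1/10 s, in which the tool goes at most 50 mm and 8.59 degrees, less where a joint would pass 70% of its speed; a pose out of reach is approached as far as the arm can. A call with a gripper value outside its range is refused whole. The fingers move at their own pace and stop on an object; "newtons" is the grip in N (left out, the last holds). Time passes only in rows, so rows that repeat a pose let the fingers close. It gives the time, the measured TCP pose, the force and the opening at its end, in the units of the state.
- manip.get_obs(): the state, without advancing time (a new reading comes with each control period).
- manip.camera(name): name is "scene" or "side" or "wrist"; returns a dict with "pixels" (400x640x3 uint8, red, green, blue), "depth" (400x640 float32, m along the optical axis (not along the pixel's ray), 0 where there is no reading), "K" (3x3 intrinsics, pixels), "k1" (the pictures are not rectified: a ray, as slopes to the right and down, at radius r is drawn at 1 + k1 r^2 times it, then the intrinsics apply), "R" (3x3) and "t" (3): a world point X has camera coordinates R X + t; the wrist camera has in their place "tool_from_camera" (4x4, takes a point from camera to tool coordinates, whose origin is the TCP and whose axes are the tool frame's). Camera axes: x right, y down, z forward; pixel columns grow to the right and rows downward; lengths in m; the calibration is good to about 2 mm. A picture is of the moment at which its call begins: read the wrist's pose just before it.
- manip.hand_in(): hands the job in, once; it reports no verdict.
The state is a dict: "t": time; "qpos": joint angles; "joint_velocities": joint speeds; "joint_efforts": joint torques, N m; "tcp_pos": TCP position; "tcp_rot": TCP orientation; "force": force on the tool from outside, world axes, zero at the start; "moment": the same for the moment, N m; "width": opening from 0.0 (shut) to 1.0 (fully open).
Only numpy, scipy, OpenCV 4.12 (cv2) and the standard library are available. Lean on these libraries where they do the work, as an engineer would, in place of code of your own. Each camera call takes 0.05 s, during which the arm holds its last target.

## Working session

There is one attempt and no reset: what is moved stays moved. The work goes in short steps, Python scripts to look and compute and a tool call to move; the robot and the scene stay as the last step left them, time stands still between calls to the robot, and variables do not carry over. Pictures are saved under pics/ and viewed, and the job is handed in when it is done.

Besides the shell and the picture viewer there is one more tool, called as a command line: name --argument value ..., lists and objects as JSON in quotes. step_arm: Moves the arm, as the interface text tells. Its arguments: {"type":"object","properties":{"series":{"type":"array","items":{"type":"number"}},"newtons":{"type":"number"}},"required":["series"]}

```bash
ls; mkdir -p pics
python3 - <<'E'
from rig import manip
import cv2
o=manip.get_obs();print(o)
for n in ("scene","side"):
    c=manip.camera(n);cv2.imwrite(f"pics/{n}0.png",c["pixels"][:,:,::-1]);print(n,c["K"],c["k1"],c["R"],c["t"])
E
```

```text
pics
{'t': 0.0, 'qpos': array([-1.29263799e+00,  3.51248088e-01,  1.65242927e+00,  4.63701431e-06,
        1.13912712e+00, -8.46155366e-02]), 'joint_velocities': array([-0.00150564, -0.00198629, -0.00040621, -0.00031126,  0.00063595,
       -0.0002203 ]), 'joint_efforts': array([-3.14635625e-03, -4.97334158e+01, -2.85256308e+01,  6.97347452e-02,
        2.56749219e-02, -1.01613919e-04]), 'tcp_pos': array([ 0.19509686, -0.51385394,  0.21809298]), 'tcp_rot': array([-0.12713049, -0.69546638, -0.12798366,  0.69554621]), 'force': array([0.25576963, 0.77592937, 0.77941085]), 'moment': array([-0.00647437,  0.00573727,  0.05781947]), 'width': 1.0022137569413032}
scene [[432.33965446   0.         318.42360615]
 [  0.         432.33965446 192.50391213]
 [  0.           0.           1.        ]] -0.06604042814785191 [[ 0.75459368  0.6559727  -0.01697629]
 [ 0.52310631 -0.61696818 -0.58797113]
 [-0.39616683  0.4347989  -0.80870375]] [-0.40990753 -0.20459789  1.54029859]
side [[422.98716025   0.         314.71531109]
 [  0.         422.98716025 198.78205685]
 [  0.           0.           1.        ]] -0.06432164692181311 [[-0.88168628 -0.47129221  0.02264855]
 [-0.25478506  0.43514871 -0.8635567 ]
 [ 0.39713206 -0.76715661 -0.50374286]] [0.5089686  0.21603116 1.10581768]
```

View pics/scene0.png

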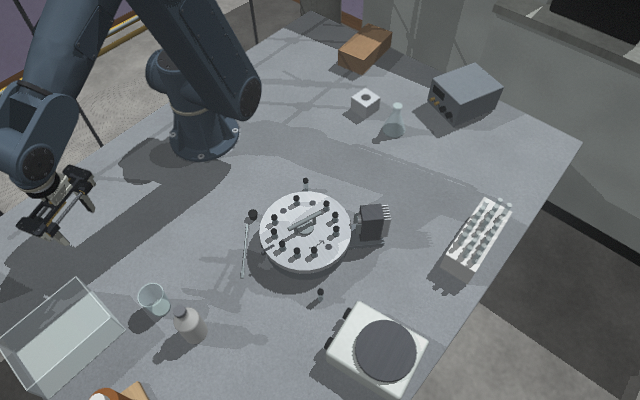

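View pics/side0.png

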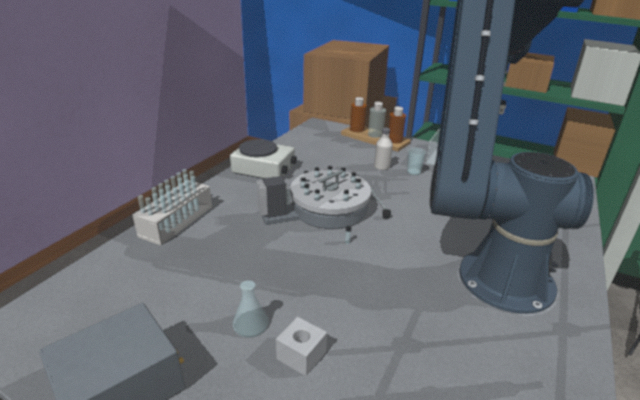

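```bash
cat > h.py <<'E'
import numpy as np,cv2
from rig import manip
from scipy.spatial.transform import Rotation as Rn
def rot(o):
    w,x,y,z=o["tcp_rot"];return Rn.from_quat([x,y,z,w]).as_matrix()
def ext(c,o=None):
    # returns camera->world
    if "R" in c: return np.array(c["R"]).T, -np.array(c["R"]).T@np.array(c["t"])
    T=np.array(c["tool_from_camera"]);R=rot(o)
    return R@T[:3,:3], R@T[:3,3]+o["tcp_pos"]
def rays(c,uv):
    d=np.array([c["k1"],0,0,0.]);p=cv2.undistortPoints(np.array(uv,float).reshape(-1,1,2),np.array(c["K"]),d)[:,0]
    return np.c_[p,np.ones(len(p))]
def onz(c,uv,z,o=None):
    R,C=ext(c,o);r=rays(c,uv)@R.T
    return C+r*((z-C[2])/r[:,2])[:,None]
def proj(c,X,o=None):
    R,C=ext(c,o);p=(np.atleast_2d(X)-C)@R
    return cv2.projectPoints(p,np.zeros(3),np.zeros(3),np.array(c["K"]),np.array([c["k1"],0,0,0.]))[0][:,0]
def cloud(c,o=None):
    v,u=np.mgrid[:400,:640];r=rays(c,np.c_[u.ravel(),v.ravel()]);R,C=ext(c,o)
    return C+(r*c["depth"].reshape(-1,1))@R.T
E
python3 - <<'E'
from h import *
c=manip.camera("scene");im=c["pixels"][:,:,::-1]
cv2.imwrite("pics/s1.png",cv2.resize(im[165:315,220:420],None,fx=4,fy=4,interpolation=cv2.INTER_CUBIC))
P=cloud(c).reshape(400,640,3)
d=c["depth"]; print((d>0).mean())
Q=P[165:315,220:420].reshape(-1,3)
m=(abs(Q[:,2]-.08)<.006);q=Q[m]
print(m.sum(),q.min(0),q.max(0),np.median(q,0))
# fit circle robustly to convex hull
h=cv2.convexHull(q[:,:2].astype(np.float32))[:,0]
print(cv2.minEnclosingCircle(h))
print(onz(c,[[305,230],[375,222]],.08))
E
```

```text
0.99599609375
5354 [ 0.44049854 -0.21980265  0.07402991] [0.88104872 0.06845781 0.0859716 ] [ 0.58938421 -0.09957158  0.08024382]
((0.6622703075408936, -0.10352779179811478), 0.22296002507209778)
[[ 0.5742952  -0.09091702  0.08      ]
 [ 0.70746568  0.05686926  0.08      ]]
```

View pics/s1.png

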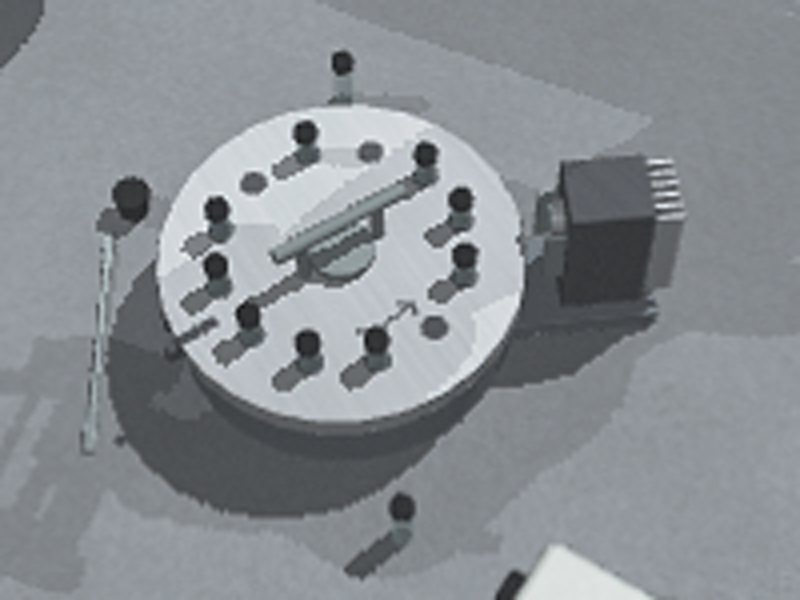

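Run:
```python
from h import *
from scipy.optimize import least_squares
for n in ("scene","side"):
    c=manip.camera(n);P=cloud(c)
    m=(np.hypot(P[:,0]-.574,P[:,1]+.091)<.15)&(abs(P[:,2]-.08)<.005)
    q=P[m][:,:2];print(n,m.sum(),P[m].mean(0))
    # edge points: max radius per angle
    ctr=np.array([.574,-.091])
    for it in range(5):
        a=np.arctan2(*(q-ctr).T[::-1]);r=np.hypot(*(q-ctr).T)
        b=((a+np.pi)/(2*np.pi)*90).astype(int)
        E=np.array([q[b==k][np.argmax(r[b==k])] for k in range(90) if (b==k).any()])
        f=least_squares(lambda p:np.hypot(E[:,0]-p[0],E[:,1]-p[1])-p[2],[*ctr,.13],loss="soft_l1",f_scale=.001)
        ctr=f.x[:2]
    print(f.x)
    # lamp: points z>.1, beyond
    m=(abs(P[:,2]-.133)<.004)&(np.hypot(P[:,0]-ctr[0],P[:,1]-ctr[1])<.25)&(np.hypot(P[:,0]-ctr[0],P[:,1]-ctr[1])>.14)
    L=P[m];l=L[:,:2].mean(0)-ctr;print("lamp",m.sum(),l,np.degrees(np.arctan2(l[1],l[0])), np.hypot(*l), cv2.minAreaRect(L[:,:2].astype(np.float32)))
    m=(abs(P[:,2]-.12)<.008)&(np.hypot(P[:,0]-ctr[0],P[:,1]-ctr[1])<.055)
    B=P[m][:,:2];w,V=np.linalg.eigh(np.cov(B.T));v=V[:,1];print("bar",m.sum(),B.mean(0),np.degrees(np.arctan2(v[1],v[0])))
    if n=="scene":
        t=onz(c,[[263,253],[270,248.5]],.08);print("tab",t,np.degrees(np.arctan2(t[:,1]-ctr[1],t[:,0]-ctr[0])))
R=rot(manip.get_obs());print(R.round(3))
```

```text
scene 4941 [ 0.57656894 -0.09303809  0.08021471]
[ 0.57025742 -0.08660477  0.12956231]
lamp 346 [0.12804873 0.13314411] 46.11759231627273 0.1847263706037293 ((0.703865110874176, 0.052069030702114105), (0.0764678567647934, 0.05560474097728729), 44.62803268432617)
bar 159 [ 0.57148655 -0.08765321] 73.05997424919477
tab [[ 0.53625264 -0.21873437  0.08      ]
 [ 0.54097295 -0.19650896  0.08      ]] [-104.43240779 -104.92007164]
side 1994 [ 0.55921936 -0.06320017  0.08148638]
[ 0.56948084 -0.0845727   0.12878539]
lamp 184 [0.12612794 0.1369983 ] 47.3656769462646 0.18621705250982876 ((0.7010418176651001, 0.05417004972696304), (0.07283736765384674, 0.05368957668542862), 47.15238571166992)
bar 99 [ 0.56899437 -0.08211881] 72.37038432480921
[[-0.     0.355 -0.935]
 [ 0.    -0.935 -0.355]
 [-1.    -0.001  0.   ]]
```

```bash
cat >> h.py <<'E'
def plan(pos,yawdeg):
    o=manip.get_obs();R=rot(o);a=np.radians(yawdeg);y=np.array([np.cos(a),np.sin(a),0]);x=np.array([0,0,-1.]);D=np.c_[x,y,np.cross(x,y)]
    print("now",o["t"],o["tcp_pos"].round(4),"shift mm",(R.T@(np.array(pos)-o["tcp_pos"])*1000).round(1),"rv",Rn.from_matrix(R.T@D).as_rotvec().round(3))
E
python3 - <<'E'
from h import *
c=manip.camera("scene")
print(onz(c,[[188,335],[150,312],[253,216],[245,250]],.0))
w=manip.camera("wrist");print(w["tool_from_camera"])
plan([.54,-.19,.26],-17)
E
```

```text
[[ 0.52085697 -0.49568727  0.        ]
 [ 0.39291569 -0.52474815  0.        ]
 [ 0.38329019 -0.12438087  0.        ]
 [ 0.45115973 -0.22256814  0.        ]]
[[-3.42989623e-04 -2.74675132e-01  9.61537027e-01 -1.65275409e-01]
 [ 9.99999924e-01  8.54038000e-05  3.81106382e-04  1.26078053e-03]
 [-1.86799362e-04  9.61537084e-01  2.74675082e-01 -7.71248604e-02]
 [ 0.00000000e+00  0.00000000e+00  0.00000000e+00  1.00000000e+00]]
now 0.35 [ 0.1952 -0.5141  0.2185] shift mm [ -41.5 -180.7 -437.4] rv [-0.911 -0.     0.   ]
```

step_arm --series '[0, -42, 0, 0, 0, 0, 0, 0, -42, -20, -48, -0.1, 0, 0, 0, -42, -40, -96, -0.22, 0, 0, 0, -42, -60, -144, -0.34, 0, 0, 0, -42, -80, -192, -0.46, 0, 0]'

```text
t: 0.85
tcp_pos: [0.3416, -0.3753, 0.2608]
tcp_rot: [0.284, 0.648, 0.284, -0.647]
force: [0.4, -1.2, -0.7]
width: 0.622
```

Run:
```python
from h import *
plan([.54,-.19,.26],-17)
```

```text
now 0.85 [ 0.3416 -0.3753  0.2608] shift mm [   0.8   20.6 -270.7] rv [-0.447  0.    -0.   ]
```

step_arm --series '[0, 0, 4, -48, -0.1, 0, 0, 0, 0, 8, -96, -0.2, 0, 0, 0, 0, 12, -144, -0.3, 0, 0, 0, 0, 16, -192, -0.4, 0, 0, 0, 0, 20, -240, -0.45, 0, 0]'

```text
t: 1.35
tcp_pos: [0.5197, -0.2128, 0.2608]
tcp_rot: [0.421, 0.568, 0.421, -0.568]
force: [0.6, -0.1, -0.9]
width: 0.184
```

step_arm --series '[0, 0, 0, -10, 0, 0, 0, 0, 0, 0, -20, 0, 0, 0]'

```text
t: 1.55
tcp_pos: [0.5245, -0.1944, 0.2603]
tcp_rot: [-0.42, -0.568, -0.421, 0.569]
force: [-1.1, 1.0, 0.1]
width: 0.026
```

Run:
```python
from h import *
plan([.54,-.19,.26],-17)
o=manip.get_obs();w=manip.camera("wrist");cv2.imwrite("pics/w1.png",w["pixels"][:,:,::-1])
```

```text
now 1.55 [ 0.5245 -0.1944  0.2603] shift mm [ 0.3 13.6 -8.7] rv [-0.     0.     0.001]
```

View pics/w1.png

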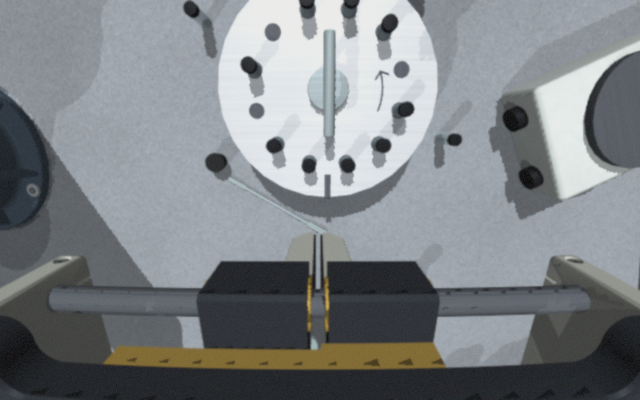

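Run:
```python
from h import *
from scipy.optimize import least_squares
o=manip.get_obs();c=manip.camera("wrist");P=cloud(c,o)
ctr=np.array([.570,-.086])
m=(np.hypot(*(P[:,:2]-ctr).T)<.15)&(abs(P[:,2]-.08)<.006);q=P[m]
print(m.sum(),q[:,2].mean());q=q[:,:2]
for it in range(6):
        a=np.arctan2(*(q-ctr).T[::-1]);r=np.hypot(*(q-ctr).T)
        b=((a+np.pi)/(2*np.pi)*120).astype(int)
        E=np.array([q[b==k][np.argmax(r[b==k])] for k in range(120) if (b==k).any() and r[b==k].max()>.12])
        f=least_squares(lambda p:np.hypot(E[:,0]-p[0],E[:,1]-p[1])-p[2],[*ctr,.13],loss="soft_l1",f_scale=.001);ctr=f.x[:2]
print(f.x,len(E))
m=(abs(P[:,2]-.122)<.008)&(np.hypot(*(P[:,:2]-ctr).T)<.06)
B=P[m][:,:2];w,V=np.linalg.eigh(np.cov(B.T));v=V[:,1];print("bar",m.sum(),P[m].mean(0),np.degrees(np.arctan2(v[1],v[0])),np.ptp(B@v))
t=onz(c,[[327,198],[327,180]],.08,o);print("tab",t,np.degrees(np.arctan2(t[:,1]-ctr[1],t[:,0]-ctr[0])),np.hypot(*(t[:,:2]-ctr).T))
```

```text
31692 0.07916686749092787
[ 0.57027117 -0.08884466  0.12901698] 96
bar 1207 [ 0.57093528 -0.08666861  0.12384726] 73.03127376405534 0.10206268923121695
tab [[ 0.53223229 -0.21375928  0.08      ]
 [ 0.53894812 -0.19113334  0.08      ]] [-106.93648759 -107.02573826] [0.13057801 0.10697714]
```

step_arm --series '[0, 0, 20, -40, 0, 0, 0, 0, 0, 40, -80, 0, 0, 0, 0, 0, 50, -110, 0, 0, 0, 0, 0, 50, -110, 0, 0, 0, 0, 0, 50, -110, 0, 0, 0]'

```text
t: 2.15
tcp_pos: [0.6039, -0.1058, 0.2605]
tcp_rot: [-0.42, -0.569, -0.42, 0.569]
force: [-0.6, -0.6, -0.1]
width: 0.002
```

Run:
```python
from h import *
o=manip.get_obs();w=manip.camera("wrist");cv2.imwrite("pics/w2.png",w["pixels"][:,:,::-1])
np.savez("w2.npz",**{k:w[k] for k in w},p=o["tcp_pos"],q=o["tcp_rot"])
G=[[.5705+r*np.cos(a),-.087+r*np.sin(a),.08] for a in [np.radians(46.5)] for r in (0,.125,.15)]
print(proj(w,G,o))
```

```text
[[287.04154846 178.90904119]
 [332.09216735  84.40086423]
 [342.01861857  63.74607814]]
```

View pics/w2.png

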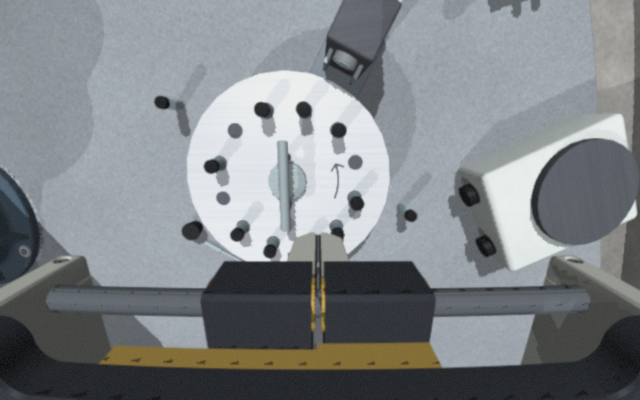

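Run:
```python
import numpy as np,cv2
w=np.load("w2.npz");cv2.imwrite("pics/w2c.png",cv2.resize(w["pixels"][40:110,300:400,::-1],None,fx=8,fy=8,interpolation=cv2.INTER_CUBIC))
```

```text
(no output)
```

View pics/w2c.png

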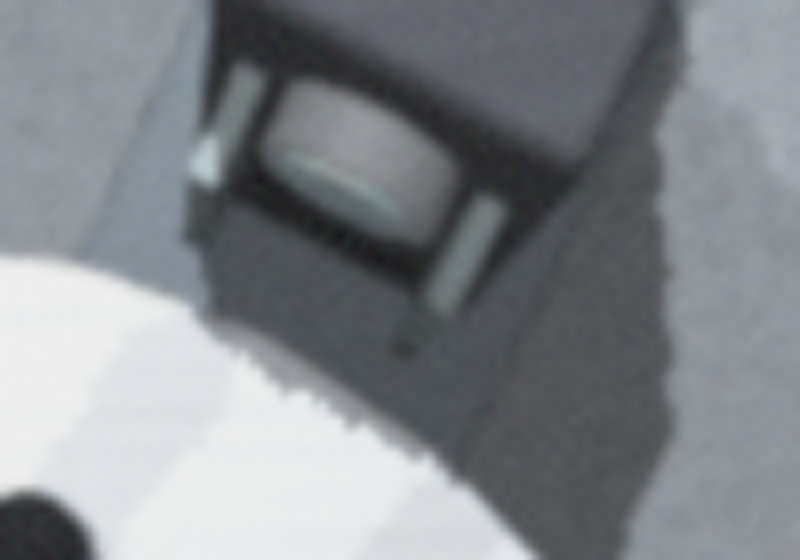

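Run:
```python
from h import *
w=np.load("w2.npz");o=dict(tcp_pos=w["p"],tcp_rot=w["q"])
px=np.array([[250,65],[490,198],[207,172],[443,308]])/8+[300,40]-.4
X=onz(w,px,.104,o);A=np.array([.5705,-.087])
print(X)
for i in (0,2):
    M=(X[i]+X[i+1])[:2]/2-A;print(np.hypot(*M),np.degrees(np.arctan2(M[1],M[0])),np.linalg.norm(X[i]-X[i+1]))
plan([.54,-.19,.26],-17)
v=X[0]-X[2]+X[1]-X[3];print(np.degrees(np.arctan2(v[1],v[0])))
```

```text
[[6.63629228e-01 3.65220077e-02 1.04000000e-01]
 [6.89662364e-01 1.15565712e-02 1.04000000e-01]
 [6.54429083e-01 2.56066616e-02 1.04000000e-01]
 [6.79987967e-01 4.66714091e-05 1.04000000e-01]]
0.15361202376333533 46.290738182856416 0.03606933897078029
0.13898885639890776 45.90895348367728 0.03614650255830077
now 2.2 [ 0.6036 -0.1062  0.2606] shift mm [  0.7 -36.1  98.8] rv [-0.003  0.     0.   ]
49.91385880157994
```

Run:
```python
from h import *
plan([.5255,-.125,.17],0)
```

```text
now 2.2 [ 0.6036 -0.1062  0.2606] shift mm [ 90.7 -69.1  41. ] rv [-0.299  0.     0.   ]
```

step_arm --series '[0, 20, -30, 18, -0.12, 0, 0, 0, 40, -60, 36, -0.24, 0, 0, 0, 60, -69, 41, -0.299, 0, 0, 0, 90, -69, 41, -0.299, 0, 0, 0, 90, -69, 41, -0.299, 0, 0]'

```text
t: 2.7
tcp_pos: [0.5237, -0.1247, 0.1682]
tcp_rot: [-0.498, -0.5, -0.501, 0.501]
force: [-1.1, 0.1, -0.1]
width: 0.009
```

Run:
```python
from h import *
w=manip.camera("wrist");cv2.imwrite("pics/w3.png",w["pixels"][:,:,::-1])
w=manip.camera("scene");cv2.imwrite("pics/s3.png",cv2.resize(w["pixels"][165:315,220:420,::-1],None,fx=4,fy=4))
plan([.5255,-.125,.117],0)
```

```text
now 2.8 [ 0.5262 -0.1247  0.1714] shift mm [54.4 -0.7  0.3] rv [-0.001  0.     0.   ]
```

View pics/w3.png

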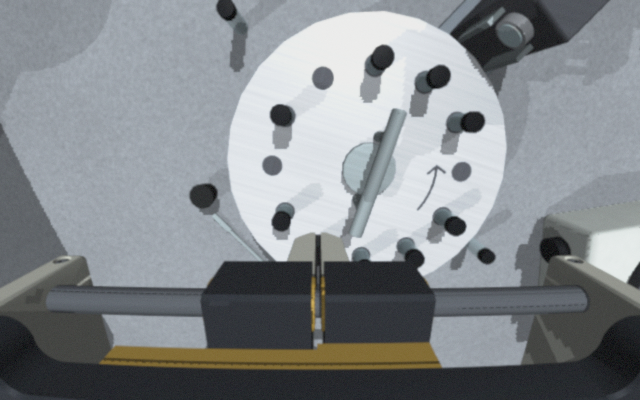

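View pics/s3.png

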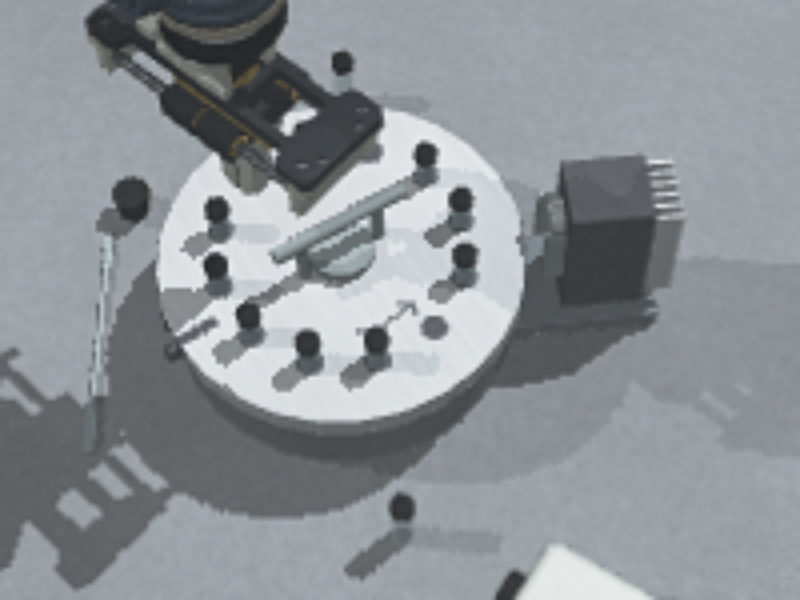

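step_arm --series '[0, 25, 0, 0, 0, 0, 0, 0, 45, 0, 0, 0, 0, 0, 0, 54, -1, 0, 0, 0, 0, 0, 54, -1, 0, 0, 0, 0]'

```text
t: 3.2
tcp_pos: [0.5254, -0.124, 0.1169]
tcp_rot: [0.5, 0.5, 0.5, -0.5]
force: [-0.1, 0.5, 0.9]
width: 0.005
```

Run:
```python
from h import *
w=manip.camera("side");cv2.imwrite("pics/d4.png",cv2.resize(w["pixels"][145:245,255:415,::-1],None,fx=5,fy=5))
w=manip.camera("wrist");cv2.imwrite("pics/w4.png",w["pixels"][:,:,::-1])
print(manip.get_obs()["force"])
plan([.5255,-.125,.117],0)
```

```text
[-0.59277639  0.41329542  0.66725732]
now 3.3 [ 0.5261 -0.1241  0.1179] shift mm [ 0.9 -0.6  0.9] rv [ 0.001  0.001 -0.002]
```

View pics/w4.png

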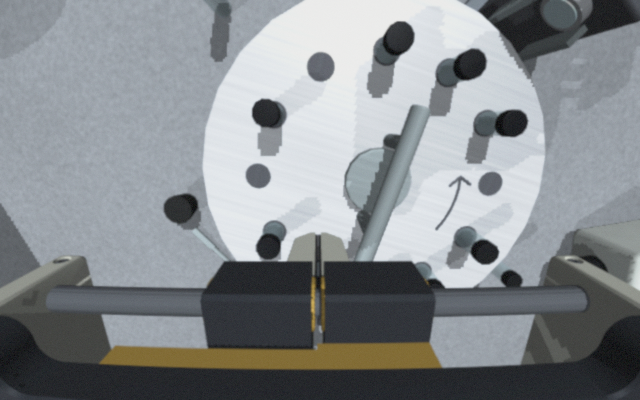

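View pics/d4.png

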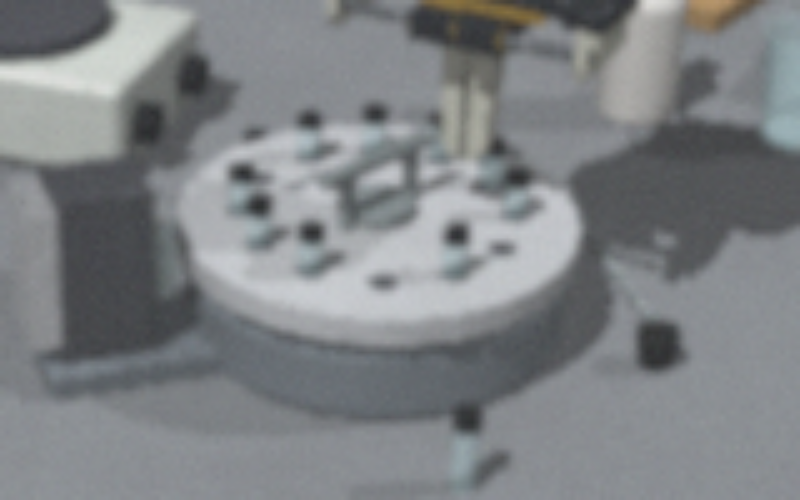

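step_arm --series '[0, 0, 2, 0, 0, 0, 0, 0, 0, 6, 0, 0, 0, 0, 0, 0, 13, 0, 0, 0, 0, 0, 0, 21.5, 0, 0, 0, 0, 0, 0, 30, 0, 0, 0, 0]'

```text
t: 3.8
tcp_pos: [0.5563, -0.1238, 0.1169]
tcp_rot: [0.5, 0.5, 0.5, -0.5]
force: [-0.5, 1.1, 0.1]
width: 0.003
```

step_arm --series '[0, 0, -4, 0, 0, 0, 0, 0, -30, -8, 0, 0, 0, 0, 0, -70, -8, 0, 0, 0, 0]'

```text
t: 4.1
tcp_pos: [0.5458, -0.1232, 0.1857]
tcp_rot: [0.499, 0.499, 0.502, -0.5]
force: [0.5, -0.6, -0.1]
width: 0.006
```

```bash
python3 - <<'E'
from h import *
for i in range(3):
  o=manip.get_obs();w=manip.camera("wrist");print(o["t"],o["tcp_pos"]);cv2.imwrite(f"pics/w5{i}.png",w["pixels"][:,:,::-1])
c=manip.camera("scene");cv2.imwrite("pics/s5.png",cv2.resize(c["pixels"][165:315,220:420,::-1],None,fx=4,fy=4))
E
python3 -c "
import cv2,numpy as np
a=[cv2.imread(f'pics/w5{i}.png')[:300] for i in (0,2)];cv2.imwrite('pics/w5c.png',np.vstack(a))"
```

```text
4.1 [ 0.54577301 -0.12323858  0.18570518]
4.15 [ 0.54908133 -0.12420566  0.19348201]
4.2 [ 0.54929911 -0.1242421   0.19125327]
```

View pics/w5c.png

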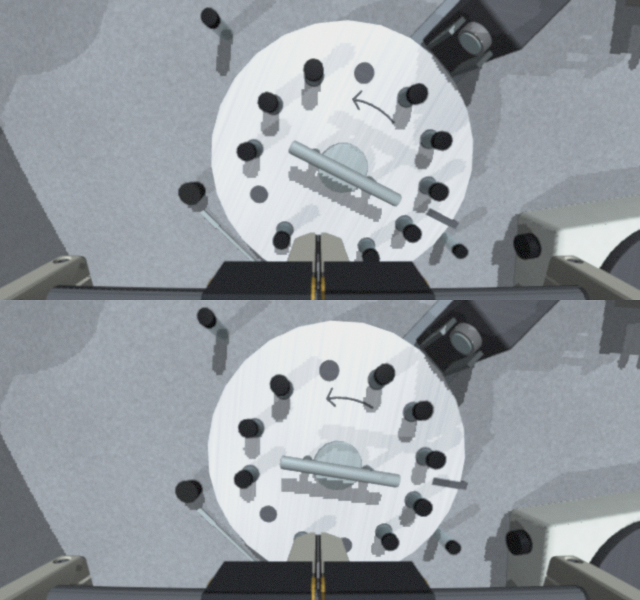

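View pics/s5.png

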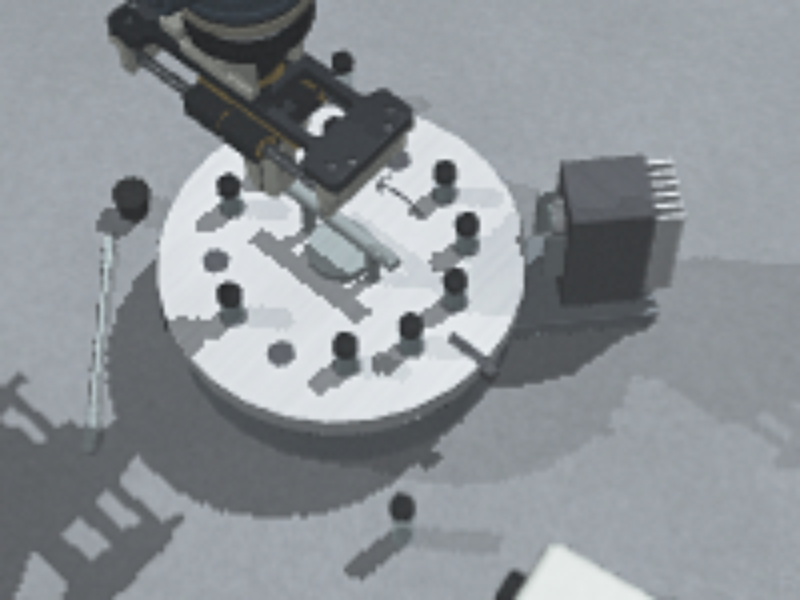

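```bash
cat >> h.py <<'E'
AX=np.array([.5705,-.087]);GA=46.1
def angle(cam):
    o=manip.get_obs();c=manip.camera(cam);P=cloud(c,o)
    m=(abs(P[:,2]-.121)<.006)&(np.hypot(*(P[:,:2]-AX).T)<.058)
    B=P[m][:,:2]
    if len(B)<30: return o["t"],None,len(B),c
    w,V=np.linalg.eigh(np.cov(B.T));v=V[:,1]
    # choose mark end by darkness on the ring line on disc
    a=np.degrees(np.arctan2(v[1],v[0]))
    g=cv2.cvtColor(c["pixels"],cv2.COLOR_RGB2GRAY).astype(float);sc=[]
    for s in (0,180):
        A=np.radians(a+s+np.arange(-20,21,.5));ring=[]
        for r in (.104,.108,.112,.116):
            X=np.c_[AX[0]+r*np.cos(A),AX[1]+r*np.sin(A),np.full(len(A),.08)]
            p=proj(c,X,o).astype(np.float32);ring.append(cv2.remap(g.astype(np.float32),p[None,:,0],p[None,:,1],cv2.INTER_LINEAR,borderValue=255)[0])
        q=np.mean(ring,0);sc.append(np.median(q)-q[35:46].min())
    return o["t"],[round(a,2),[round(s) for s in sc]],len(B),c
E
python3 - <<'E'
from h import *
for cam in ("wrist","scene","wrist"): print(cam,angle(cam)[:3])
plan([.5705,-.2,.19],0)
E
```

```text
wrist (4.3, [np.float64(-171.71), [-1, 110]], 1722)
scene (4.35, [np.float64(-162.67), [43, 117]], 124)
wrist (4.4, [np.float64(-154.44), [9, 121]], 1737)
now 4.45 [ 0.5467 -0.1236  0.1854] shift mm [-4.7 23.7 76.5] rv [ 0.001 -0.001  0.002]
```

step_arm --series '[0, 0, 12, 35, 0, 0, 0, 0, 0, 24, 70, 0, 0, 0, 0, 0, 24, 77, 0, 0, 0, 0, 0, 24, 77, 0, 0, 0, 0, 0, 24, 77, 0, 0, 0]'

```text
t: 4.95
tcp_pos: [0.5709, -0.1998, 0.1859]
tcp_rot: [0.5, 0.5, 0.501, -0.5]
force: [0.4, 0.1, -0.1]
width: 0.007
```

Run:
```python
from h import *
for cam in ("wrist","scene","wrist"): print(cam,angle(cam)[:3])
plan([.5705,-.2,.095],0)
```

```text
wrist (4.95, [np.float64(119.43), [0, 17]], 2212)
scene (5.0, [np.float64(128.09), [49, 18]], 70)
wrist (5.05, [np.float64(136.29), [0, 3]], 2211)
now 5.1 [ 0.5713 -0.1997  0.1866] shift mm [91.6 -0.7  0.4] rv [ 0.002 -0.     0.   ]
```

```bash
cat > track.py <<'E'
import sys
from h import *
N=int(sys.argv[1]);D=[]
for i in range(N):
    if i%4==0:
        t,a,n,c=angle("wrist")
        if a: D.append((t,a[0]))
    else: manip.camera("wrist")
D=np.array(D);u=np.unwrap(np.radians(2*D[:,1]))/2;t=D[:,0]
p,res,*_=np.polyfit(t-t[-1],u,2,full=True)
print("t",t[-1],"w",p[1],"acc",2*p[0],"rms",np.sqrt(res/len(t)),"bar angle mod180",np.degrees(p[2])%180, "turned",np.degrees(u[-1]-u[0]), "w0 first",D[0])
E
python3 track.py 200
```

```text
t 14.9 w 1.5851825899667518 acc -0.13421642790184762 rms [0.00631324] bar angle mod180 144.83059728506896 turned 1261.02 w0 first [  5.1  144.66]
```

step_arm --series '[0, 40, 0, 0, 0, 0, 0, 0, 70, 0, 0, 0, 0, 0, 0, 90, 0, 0, 0, 0, 0]'

```text
t: 15.4
tcp_pos: [0.5707, -0.2004, 0.0946]
tcp_rot: [0.5, 0.499, 0.501, -0.5]
force: [0.4, -0.8, -0.7]
width: 0.006
```

Run:
```python
from h import *
z=[]
for i in range(6):
    t,a,n,c=angle("wrist");z.append(manip.get_obs()["tcp_pos"]);print(t,a,n,z[-1].round(4),manip.get_obs()["force"].round(1))
cv2.imwrite("pics/w6.png",c["pixels"][:,:,::-1])
c=manip.camera("side");cv2.imwrite("pics/d6.png",cv2.resize(c["pixels"][145:245,255:415,::-1],None,fx=5,fy=5))
```

```text
15.4 [np.float64(-169.27), [-11, 119]] 6483 [ 0.5695 -0.1999  0.0919] [-3.   0.  -2.7]
15.45 [np.float64(-164.95), [-20, 118]] 6689 [ 0.57   -0.2001  0.094 ] [-0.1  0.  -0. ]
15.5 [np.float64(-160.86), [-10, 117]] 6268 [ 0.571  -0.2005  0.096 ] [-0.2 -0.7  1. ]
15.55 [np.float64(-156.99), [-8, 0]] 5777 [ 0.5717 -0.2008  0.0972] [0.4 0.2 0.4]
15.6 [np.float64(-152.73), [-8, 0]] 5318 [ 0.5721 -0.201   0.0979] [ 0.  -0.  -0.4]
15.65 [np.float64(-148.3), [-6, 0]] 4961 [ 0.5722 -0.201   0.0981] [ 0.5  0.  -0.1]
```

View pics/w6.png

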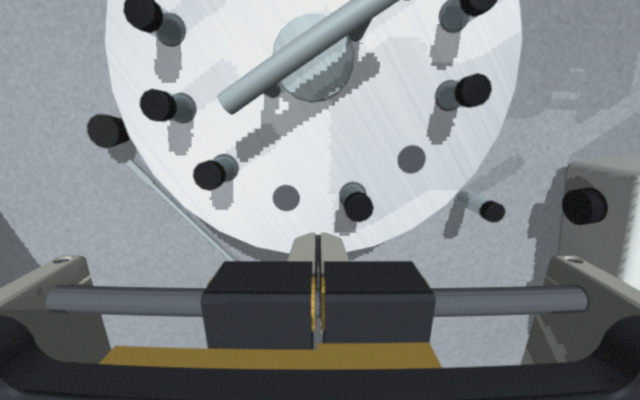

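View pics/d6.png

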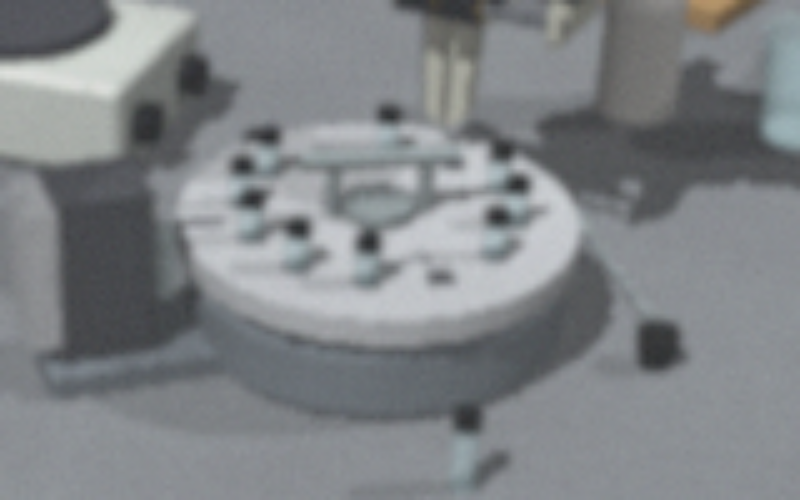

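step_arm --series '[0, 4, 0, 0, 0, 0, 0, 0, 8, 0, 0, 0, 0, 0, 0, 11, 0, 0, 0, 0, 0]'

```text
t: 16.05
tcp_pos: [0.5714, -0.2007, 0.0854]
tcp_rot: [0.5, 0.5, 0.5, -0.5]
force: [-0.8, -0.7, 0.4]
width: 0.004
```

```bash
cat > track2.py <<'E'
import sys
from h import *
N=int(sys.argv[1]);D=[];Z=[];F=[]
for i in range(N):
    o=manip.get_obs();Z.append(o["tcp_pos"]);F.append(o["force"])
    if i%3==0:
        t,a,n,c=angle("wrist")
        if a: D.append((t,a[0],n))
    else: manip.camera("wrist")
D=np.array(D);u=np.unwrap(np.radians(2*D[:,1]))/2;t=D[:,0]
p,res,*_=np.polyfit(t-t[-1],u,2,full=True)
r=np.degrees(u-np.polyval(p,t-t[-1]))
print("t",t[-1],"w",p[1],"acc",2*p[0],"res",r.round(1),"bar mod180",np.degrees(p[2])%180, "turned",np.degrees(u[-1]-u[0]),D[:,2].min())
rem=np.radians((GA-np.degrees(p[2]))%180)
dt=None
R=np.roots([p[0],p[1],-rem]);print("time to gate(mod180)",R, manip.get_obs()["t"])
np.save("D_%d.npy"%int(t[-1]*100),D)
Z=np.array(Z);print(Z[:3].round(4),Z[-10:].mean(0).round(4),Z[-10:].std(0).round(4),np.mean(F[-10:],0).round(2))
E
python3 track2.py 48
```

```text
t 18.3 w 1.1316394648457846 acc -0.1648149232329887 res [-0.1 -0.3 -0.2 -0.   0.2  0.4  0.4  0.7  0.5 -0.4 -0.3 -0.6 -1.  -0.4
  0.3  0.8] bar mod180 55.88747549019621 turned 170.70999999999998 4259.0
time to gate(mod180) [10.19687054  3.53537461] 18.45
[[ 0.5714 -0.2007  0.0854]
 [ 0.5711 -0.2006  0.0848]
 [ 0.5712 -0.2006  0.0851]] [ 0.5715 -0.2007  0.0856] [0. 0. 0.] [ 0.07  0.15 -0.14]
```

```bash
python3 track2.py 39
python3 - <<'E'
import numpy as np,glob
D=np.vstack([np.load(f) for f in sorted(glob.glob("D_*.npy"))]);u=np.unwrap(np.radians(2*D[:,1]))/2;t=D[:,0]
for n in (1,2,3):
    p=np.polyfit(t-t[-1],u,n);print(n,p,np.degrees(u-np.polyval(p,t-t[-1])).round(1)[-13:])
print(np.degrees(u[-1])%360,t[-1],D[-6:])
E
```

```text
t 20.25 w 0.9238429336704452 acc -0.17038319131357557 res [ 0.3 -0.1 -0.1 -0.2 -0.2 -0.1  0.  -0.1  0.2  0.5  0.4 -0.4 -0.2] bar mod180 177.63725274725277 turned 110.58 4265.0
time to gate(mod180) [9.83475275 1.00954388] 20.4
[[ 0.5715 -0.2007  0.0856]
 [ 0.5715 -0.2007  0.0856]
 [ 0.5715 -0.2007  0.0856]] [ 0.5715 -0.2007  0.0856] [0. 0. 0.] [0.22 0.32 0.11]
1 [1.21010698 6.4134302 ] [  4.2   3.9   3.7   3.2   2.6   1.9   1.   -0.3  -1.6  -3.   -4.9  -7.9
 -10. ]
2 [-0.0569791   0.97079475  6.25189445] [-0.6 -0.6 -0.3 -0.1  0.2  0.3  0.5  0.5  0.6  0.8  0.5 -0.6 -0.7]
3 [ 1.82926392e-03 -4.54547397e-02  9.89818185e-01  6.25796202e+00] [-0.5 -0.5 -0.2  0.1  0.3  0.5  0.7  0.6  0.7  0.8  0.4 -0.8 -1.1]
357.46 20.25 [[  19.5   135.14 4821.  ]
 [  19.65  144.29 5110.  ]
 [  19.8   153.28 5702.  ]
 [  19.95  161.73 6679.  ]
 [  20.1   169.16 7476.  ]
 [  20.25  177.46 7553.  ]]
```

Run:
```python
from h import *
for i in range(7):
    t,a,n,c=angle("wrist");print(t,a,n)
cv2.imwrite("pics/w7.png",c["pixels"][:,:,::-1])
t,a,n,c=angle("scene");print(t,a,n)
cv2.imwrite("pics/s7.png",cv2.resize(c["pixels"][165:315,220:420,::-1],None,fx=4,fy=4))
print(manip.get_obs()["t"])
```

```text
20.4 [np.float64(-174.41), [-8, 123]] 7537
20.45 [np.float64(-171.68), [-8, 120]] 7538
20.5 [np.float64(-169.15), [-14, 118]] 7475
20.55 [np.float64(-166.79), [-16, 117]] 7264
20.6 [np.float64(-164.53), [-18, 119]] 7043
20.65 [np.float64(-162.19), [-5, 38]] 6739
20.7 [np.float64(-159.68), [-12, 0]] 6420
20.75 [np.float64(-155.68), [-3, 120]] 140
20.8
```

View pics/s7.png

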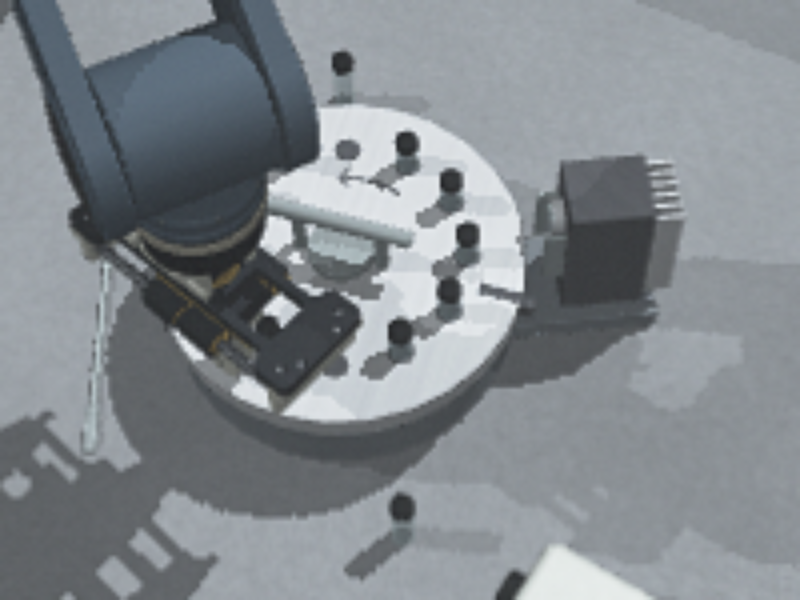

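View pics/w7.png

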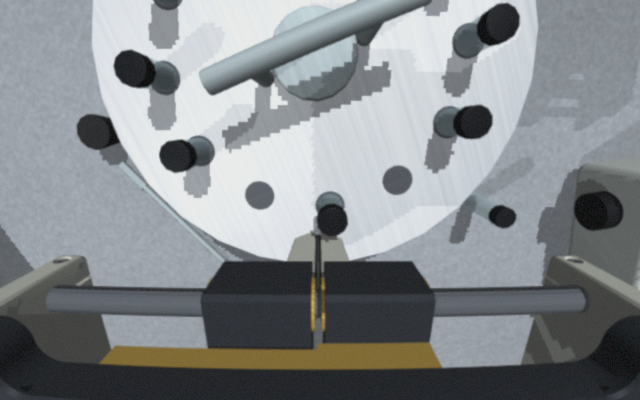

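Run:
```python
from h import *
from unittest import mock
import numpy as np
# use fixed scene calibration
c=dict(K=np.array([[432.33965446,0,318.42360615],[0,432.33965446,192.50391213],[0,0,1]]),k1=-0.06604042814785191,R=np.array([[0.75459368,0.6559727,-0.01697629],[0.52310631,-0.61696818,-0.58797113],[-0.39616683,0.4347989,-0.80870375]]),t=np.array([-0.40990753,-0.20459789,1.54029859]))
X=onz(c,[[340.4,236.9],[346.2,238.1],[351.8,239.4]],.08);d=X[:,:2]-AX;print(np.degrees(np.arctan2(d[:,1],d[:,0])),np.hypot(*d.T))
print(manip.get_obs()["t"])
```

```text
[24.78896828 25.08126781 25.10936497] [0.10265844 0.11901514 0.13485328]
20.8
```

step_arm --series '[0, 0, 0, 0, 0, 0, 0, 0, 0, 0, 0, 0, 0, 0, 0, 0, 0, 0, 0, 0, 0, 0, 7, 0, 0, 0, 0, 0, 0, 7.2, 0, 0, 0, 0, 0]'

```text
t: 21.3
tcp_pos: [0.5715, -0.201, 0.078]
tcp_rot: [0.5, 0.5, 0.5, -0.5]
force: [0.7, -0.8, 4.6]
width: 0.006
```

Run:
```python
from h import *
for i in range(3):
    t,a,n,c=angle("wrist");o=manip.get_obs();print(t,a,n,o["tcp_pos"].round(4),o["force"].round(2))
```

```text
21.3 [np.float64(45.42), [0, 0]] 5070 [ 0.5715 -0.2009  0.0783] [-0.3  -0.67  4.77]
21.35 [np.float64(45.44), [0, -1]] 5065 [ 0.5716 -0.2008  0.0785] [-0.16 -1.05  3.99]
21.4 [np.float64(45.51), [0, 0]] 5061 [ 0.5716 -0.2008  0.0786] [ 0.17 -1.68  2.77]
```

Run:
```python
from h import *
for i in range(8):
    t,a,n,c=angle("wrist");o=manip.get_obs()
    if i%2: print(t,a,n,o["tcp_pos"].round(4),o["force"].round(2))
t,a,n,c=angle("scene");print(t,a,n)
cv2.imwrite("pics/s8.png",cv2.resize(c["pixels"][165:315,220:420,::-1],None,fx=4,fy=4))
```

```text
21.5 [np.float64(45.5), [0, -1]] 5061 [ 0.5716 -0.2008  0.0786] [ 0.77 -1.13  4.63]
21.6 [np.float64(45.46), [0, 0]] 5057 [ 0.5716 -0.2008  0.0786] [ 0.18 -1.91  3.48]
21.7 [np.float64(45.48), [0, -1]] 5043 [ 0.5715 -0.2008  0.0786] [ 0.   -2.71  4.08]
21.8 [np.float64(45.43), [0, 0]] 5044 [ 0.5715 -0.2008  0.0785] [ 0.37 -1.82  4.31]
21.85 [np.float64(46.53), [121, 25]] 145
```

View pics/s8.png

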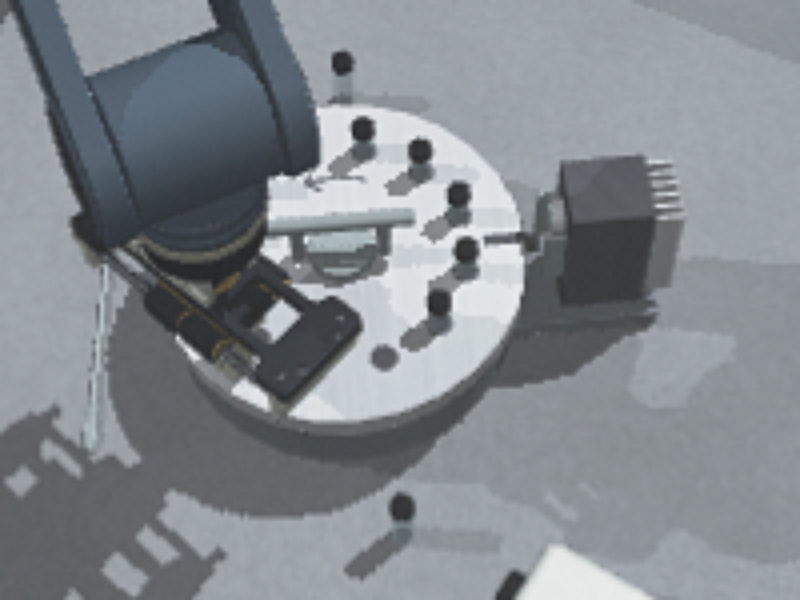

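step_arm --series '[0, -0.5, 0, 0, 0, 0, 0, 0, -1, 0, 0, 0, 0, 0, 0, -1.5, 0, 0, 0, 0, 0, 0, -3, 0, 0, 0, 0, 0, 0, -6, 0, 0, 0, 0, 0]'

```text
t: 22.4
tcp_pos: [0.571, -0.2004, 0.0841]
tcp_rot: [0.5, 0.5, 0.501, -0.5]
force: [-0.2, 0.6, 0.1]
width: 0.002
```

Run:
```python
from h import *
for i in range(4):
    t,a,n,c=angle("wrist");o=manip.get_obs();print(t,a,n,o["tcp_pos"].round(4),o["force"].round(2))
```

```text
22.4 [np.float64(45.2), [0, -2]] 4868 [ 0.5714 -0.2006  0.0848] [0.31 0.37 0.4 ]
22.45 [np.float64(45.16), [0, 1]] 4835 [ 0.5715 -0.2006  0.0847] [-0.25 -0.07 -0.49]
22.5 [np.float64(45.17), [0, -1]] 4843 [ 0.5714 -0.2006  0.0845] [-0.04  0.36 -0.81]
22.55 [np.float64(45.16), [0, -1]] 4845 [ 0.5714 -0.2006  0.0844] [ 0.48  0.07 -0.28]
```

Released and still stationary. I'm taking the hand up and away.

step_arm --series '[0, -20, 0, 0, 0, 0, 0, 0, -50, 0, 0, 0, 0, 0, 0, -90, 0, 0, 0, 0, 0, 0, -130, 0, 0, 0, 0, 0, 0, -165, 0, 0, 0, 0, 0]'

```text
t: 23.1
tcp_pos: [0.5714, -0.2006, 0.2515]
tcp_rot: [0.501, 0.5, 0.5, -0.5]
force: [0.7, -0.6, -0.6]
width: 0.002
```

step_arm --series '[0, 0, -20, 20, 0, 0, 0, 0, 0, -45, 40, 0, 0, 0, 0, 0, -60, 50, 0, 0, 0, 0, 0, -60, 50, 0, 0, 0, 0, 0, -60, 50, 0, 0, 0]'

```text
t: 23.6
tcp_pos: [0.5117, -0.2506, 0.2494]
tcp_rot: [0.5, 0.5, 0.5, -0.5]
force: [0.8, -0.4, 0.0]
width: 0.001
```

Run:
```python
from h import *
for i in range(2):
    t,a,n,c=angle("wrist");o=manip.get_obs();print(t,a,n,o["tcp_pos"].round(4),o["force"].round(2))
cv2.imwrite("pics/w9.png",c["pixels"][:,:,::-1])
for i in range(20): manip.camera("wrist")
print(angle("wrist")[:3],angle("scene")[:2],manip.get_obs()["joint_velocities"].round(3))
c=manip.camera("scene");cv2.imwrite("pics/s9.png",cv2.resize(c["pixels"][165:315,220:420,::-1],None,fx=4,fy=4))
```

```text
23.6 [np.float64(45.41), [0, 55]] 1274 [ 0.512  -0.2504  0.2493] [ 0.35 -0.06  0.02]
23.65 [np.float64(45.45), [0, 52]] 1280 [ 0.5121 -0.2502  0.2493] [ 0.03 -0.08 -0.32]
(24.7, [np.float64(45.51), [0, 58]], 1268) (24.75, [np.float64(46.32), [115, 8]]) [ 0.     0.001 -0.001  0.002  0.     0.   ]
```

View pics/s9.png

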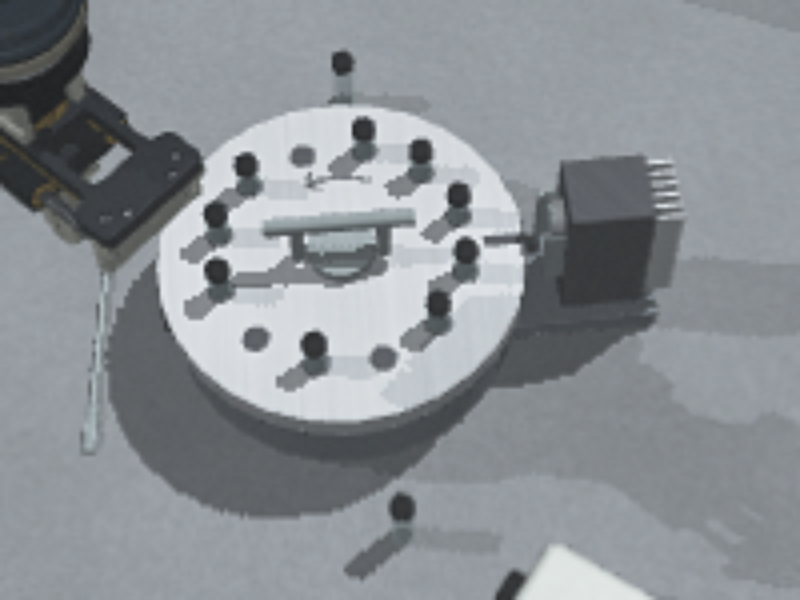

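View pics/w9.png

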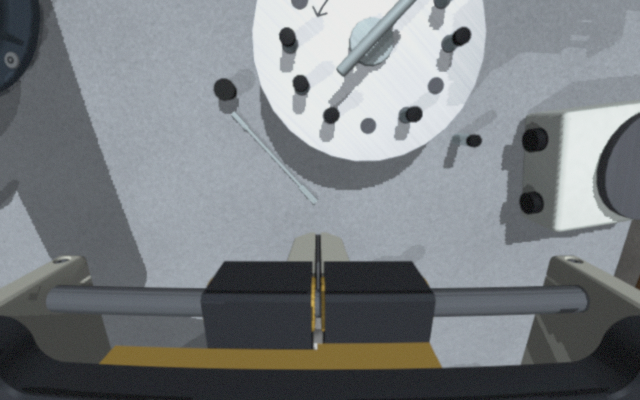

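The scene picture shows the index tab at the gate, around crop pixel (530,238). The disc is at rest, the hand is clear, and the loose things have not moved.

```bash
python3 -c "
from rig import manip
print(manip.hand_in())"
```

```text
the job is handed in; nothing more can be done
None
```

The carousel ran free and is parked with its index tab in the lamp's gate. I handed the job in at about 24.8 s.

- **Flick and coast:** I pushed the handle bar with the closed fingertips, which spun the disc counter-clockwise at about 3.0 rad/s, roughly half a turn a second. It coasted untouched for about 4.3 turns and lost about 0.13 rad/s each second.
- **Brake:** I pressed the closed fingertips on the rim about 114 mm off the axis, with about 4 N. That stopped the disc in one go from about 0.8 rad/s. I then eased off slowly and took the hand up and away.

**Last checks:**
- **Tab position:** The mark stands at 45.5° by the wrist camera and 46.3° by the scene camera. My measured gate direction is 46.1°, and the blades leave the tab about ±5°. The two cameras and the gate estimate differ by up to about 1°.
- **Movement after release:** The reading moved about 0.3° (45.5° to 45.2°) as I eased the fingers off. It was back at 45.4–45.5° from the retreated view and steady over the last second. I take this as measurement error from the changing camera view, though I did not check it separately.
- **Surroundings:** The pictures show the vials and nearby loose things where they were. I took no final picture of the things further out, but the hand did not go near them.

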